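# Dig the nail-drill handpiece out of the file bin and rest it in its cradle

### The job

Take the two file boards off the pile in the bin and lay them flat on the lilac mat, leaving the two blue buffing bars in the bin. Only then lift out the rose nail-drill handpiece that lies under them and lower it into the V-grooves of its yellow cradle, barrel centred across both forks (nose to either side); let it settle in the grooves before you let go. Do not shift or tip the bottle, the jar or the brush pot.

Things in the scene. Friction and masses are not known exactly. Their poses are not given: they have to be found in the camera images.
- bin: Open-topped pale grey-blue bin, fixed to the table. Outside 218 (its x) x 220 (its y) x 46 mm high, walls and floor 5 mm thick. Origin: centre of its underside, z up. On its floor lie the two blue bars (along the bin's y) with the handpiece between them, nearly parallel to them; the two file boards bridge the top of all three side by side, nearly along the bin's x.
- board_green: Loose file board with a green edge and grey abrasive top, flat with round ends: 178 mm long (its x), 44 mm wide (its y), 8 mm thick, 45 g. Origin: centre of its underside. At the start it lies level across the bars and handpiece, underside 31 mm above the table, about 32 mm beside the other board.
- board_orange: Loose file board with an orange edge and grey abrasive top, otherwise the same as the green one: 178 x 44 x 8 mm, long along its x, origin at the centre of its underside, underside 31 mm above the table at the start.
- handpiece: Loose cordless nail-drill handpiece, lying under the boards on the bin floor: round rose barrel 26 mm in diameter and 120 mm long, with a tapering steel nose 30 mm long at its +x end; about 160 g, heavy end the barrel. Origin: on the axis at the middle of the barrel (18 mm above the table at the start). Its x runs along the axis towards the nose. It is free to roll. At least 25 mm is clear on either side of it at mid-barrel.
- bar_near: Loose blue buffing bar on the bin floor, near the wall at the bin's -x side: 28 (its x) x 140 (its y) x 26 mm high, 90 g. Origin: centre of its underside. Stays in the bin.
- bar_far: Loose blue buffing bar like the other one, near the wall at the bin's +x side. 28 x 140 x 26 mm, origin at the centre of its underside. Stays in the bin.
- mat: Lilac work mat fixed to the table beside the bin, on the left or the right: 200 (its x) x 220 (its y) x 4 mm thick. Origin: centre of its underside.
- cradle: Yellow rest for the handpiece, fixed to the table on the other side of the bin from the mat: base plate 110 (its x) x 66 (its y) x 8 mm, with two upright forks, each 12 mm thick, centred 36 mm either side of the middle along its x. Each fork is a right-angled V-groove, open upwards and running along the cradle's x; groove bottom 28 mm above the table, fork tips 49 mm above the table and 42 mm apart. Origin: centre of its underside.
- cradle_seat (a point): The point midway between the two forks, 46.4 mm above the table, where the middle of the handpiece's barrel (its origin) lies when it is settled. Axes as the cradle's: x along the grooves, z up.
- bottle: Bystander: loose amber bottle with a white cap, 44 mm in diameter, 100 mm tall, beyond the mat or the cradle. Origin: centre of its underside.
- jar: Bystander: loose black lidded jar, 72 mm in diameter, 48 mm tall, beyond the mat or the cradle. Origin: centre of its underside.
- brush_pot: Bystander: loose white pot with brushes standing in it, 80 mm in diameter, 156 mm tall with the brushes, at the far left. Origin: centre of its underside.
Not all that is in view belongs to the job. What is shaped like the handpiece but green is not meant.

How it is judged:
By the outcome, as a careful person would: the job done as asked, in the order asked, and still so for the second after the job is handed in, with the robot touching nothing.
It also fails if it takes over 67 s, if anything falls off the work surface, if the arm or the gripper's body presses on something with over 40 N, if the wrist force passes 120 N, or if a joint passes its speed limit or range.

### The arm

A 6-joint arm with a two-finger parallel gripper is mounted at the origin on the work surface. World frame = base frame: x ahead of the robot, y to its left, z up, the work surface at z = 0. Lengths are in m, angles in rad, forces in N, time in s.
With the tool pointing down it reaches from about 0.4 to 0.825 m from the base axis. Payload 7 kg.
Tool frame: the origin (TCP) lies at the very end of the fingers, on their centre line; the grasp point (between the pads) lies 19 mm behind it (bot.hold_point_z is the z of the grasp point in the tool frame, in m); z points along the fingers, y is the line along which they close (so a half turn about z gives the same grasp; the last joint's range is limited). The gripper opens to 88 mm and grips with 3 to 60 N. Pads are 19 mm wide; open, the fingers measure 130 mm over their backs; the gripper's body (78 mm by 193 mm) begins 47 mm behind the grasp point.
Start: joints at [1.478, 0.359, 0.012, 0, -1.224, -0.288], TCP at [0.251, 0.627, 0.227] pointing down, gripper open.
Joint ranges: [-3.07, 3.07], [-1.43, 2.12], [-1.02, 1.25], [-3.03, 1.67], [-3.05, -0], [-3.03, 3.03]. Speed limits (rad/s): [2.39, 2.39, 3.01, 3.14, 3.14, 3.14].

### API

Orientations are given as a unit quaternion [w, x, y, z].
In Python, from plant import bot, optics, workorder gives the robot as it stands. The module is installed in compiled form; this text tells all that it offers.
- The arm moves only by the shell command python3 -m handwheel 'ROWS'. ROWS is JSON, a list of rows, each a list of 5 numbers: the gripper command: -1 is shut, 1 is fully open, values between are in proportion, then the shift along the tool's x, y, z in mm, then the turn about the tool's z in degrees. In form: [[gripper, tx, ty, tz, yaw], ...]. A call has 1 to 5 rows; each row is the pose to reach, as a shift and turn from the pose commanded when the call began, along the tool's axes at that moment; what a row does not reach only later rows make up. A row lasts 1/10 s, in which the tool goes at most 50 mm and 8.59 degrees, less where a joint would pass 70% of its speed; a pose out of reach is approached as far as the arm can. A call with a gripper value outside its range is refused whole. The fingers move at their own pace and stop on an object; the grip force is fixed at half the most. Time passes only in rows, so rows that repeat a pose let the fingers close. It gives the time, the measured TCP pose, the force, the opening and the grip force at its end, in the units of the state.
- bot.get_state(): the state, without advancing time (a new reading comes with each control period).
- optics.capture(name): name is "side" or "top"; returns the picture (420x560x3 uint8, blue, green, red); there is no depth.
- optics.camera_params(name): a dict with "fovy" (degrees; the focal length in pixels is half the picture's height over the tangent of half this angle, whatever the lens; pixels are square), "cx", "cy" (the principal point, pixels), "R" (3x3) and "t" (3): a world point X has camera coordinates R X + t. Camera axes: x right, y down, z forward; pixel columns grow to the right and rows downward; lengths in m; the calibration is good to about 2 mm. A picture is of the moment at which its call begins. camera_params takes no time and is no camera call.
- workorder.close_job(): hands the job in; it is judged then, once.
The state is a dict: "clock": time; "joints": joint angles; "joint_velocities": joint speeds; "joint_efforts": joint torques, N m; "tcp_pos": TCP position; "eef_rot": TCP orientation; "wrist_force": force on the tool from outside, world axes, zero at the start; "ft_torque": the same for the moment, N m; "width": finger opening in m; "gripper_force": force on a finger pad.
Only numpy, scipy, OpenCV 4.12 (cv2) and the standard library are available. Lean on these libraries where they do the work, as an engineer would, in place of code of your own. Each camera call takes 0.05 s, during which the arm holds its last target. There are 200 camera calls.

## Working session

There is one attempt and no reset: what is moved stays moved. The work goes in short steps, Python scripts to look and compute and a shell command to move; the robot and the scene stay as the last step left them, time stands still between calls to the robot, and variables do not carry over. Pictures are saved under pics/ and viewed, at most 10 in all, crops included, and the job is handed in when it is done.

```bash
mkdir -p pics; python3 - <<'E'
from plant import bot, optics
import cv2
for n in("top","side"):
    cv2.imwrite(f"pics/{n}0.png",optics.capture(n)); p=optics.camera_params(n); print(n,p)
s=bot.get_state(); print(s["clock"],s["tcp_pos"],s["eef_rot"],s["width"],bot.hold_point_z)
E
```

```text
top {'fovy': 50.448065792404236, 'cx': 278.87839915761685, 'cy': 207.1049120335493, 'R': array([[-0.00442441, -0.99993756, -0.01026179],
       [-0.98713884,  0.00600723, -0.1597524 ],
       [ 0.15980407,  0.009423  , -0.98710378]]), 't': array([0.10093529, 0.53017123, 1.04151492])}
side {'fovy': 51.948302431007406, 'cx': 274.81316573290775, 'cy': 210.539488950972, 'R': array([[ 0.99855903, -0.05046656,  0.0182481 ],
       [-0.01322206, -0.56092693, -0.82775972],
       [ 0.05201003,  0.82632567, -0.56078592]]), 't': array([-0.50404306,  0.11623531,  1.08446567])}
0.1 [0.25073572 0.62622084 0.22570634] [ 7.62522111e-04  9.81923210e-01 -1.89278161e-01 -7.89866595e-05] 0.0874436447240959 -0.0188
```

View pics/top0.png

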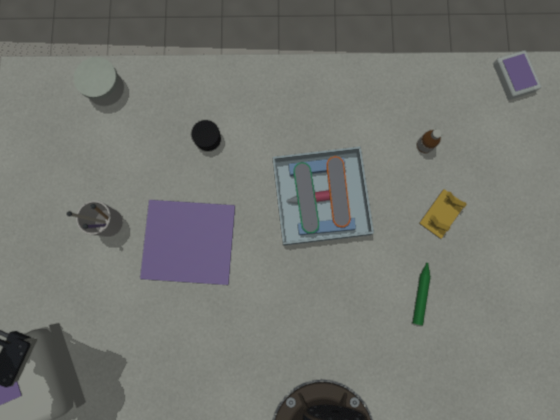

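View pics/side0.png

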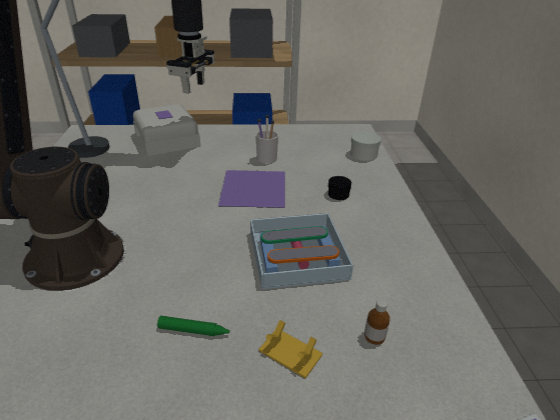

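The top view shows the mat at (188,242), the bin at (322,197) with green (307,197) and orange (338,192) boards, and the handpiece with its nose to the left at (293,199). The cradle is at (443,213), the jar at (206,135), the bottle at (431,140) and the green decoy at (422,295). I'll measure the parts next.

```bash
cat > h.py <<'E'
import numpy as np, cv2
from plant import bot, optics
from scipy.spatial.transform import Rotation as Ro
def cam(n):
    p=optics.camera_params(n); f=210/np.tan(np.radians(p["fovy"]/2)); return p,f
def unproj(n,uv,z):
    p,f=cam(n); uv=np.atleast_2d(uv).astype(float)
    d=np.c_[(uv[:,0]-p["cx"])/f,(uv[:,1]-p["cy"])/f,np.ones(len(uv))]@p["R"]
    c=-p["R"].T@p["t"]; return c+d*((z-c[2])/d[:,2])[:,None]
def proj(n,X):
    p,f=cam(n); c=np.atleast_2d(X)@p["R"].T+p["t"]; return c[:,:2]/c[:,2:]*f+[p["cx"],p["cy"]]
def rect(n,mask,z):
    "min-area rectangle, in mm/deg, of the biggest blob seen in plane z"
    k,l,st,_=cv2.connectedComponentsWithStats(mask.astype(np.uint8))
    i=1+np.argmax(st[1:,4]); v,u=np.nonzero(l==i)
    P=unproj(n,np.c_[u,v],z)[:,:2]*1000
    (c,s,a)=cv2.minAreaRect(P.astype(np.float32))
    if s[0]<s[1]: s=s[::-1];a+=90
    return np.round(c,1),np.round(s,1),round((a+90)%180-90,1),len(u)
def axes():
    s=bot.get_state(); R=Ro.from_quat(np.roll(s["eef_rot"],-1)).as_matrix(); return s,R
def go(x,y,z,ang):
    "shift (mm) in tool axes and yaw (deg) to put TCP at xyz (mm) with closing line at world angle ang"
    s,R=axes(); d=R.T@(np.array([x,y,z])-s["tcp_pos"]*1000)
    cur=np.degrees(np.arctan2(R[1,1],R[0,1])); w=(ang-cur+90)%180-90
    print("shift",d.round(1),"yaw",round(-w,1),"(alt",round(-w-np.sign(-w)*180,1),") j6",s["joints"][5].round(2))
E
python3 - <<'E'
from h import *
for n in("top","side"):
    im=cv2.imread(f"pics/{n}0.png"); h=cv2.cvtColor(im,cv2.COLOR_BGR2HSV); H,S,V=[h[...,i].astype(int) for i in range(3)]
    roi=np.zeros(H.shape,bool)
    if n=="top": roi[140:310,130:480]=1
    else: roi[160:390,210:350]=1
    print(n,"mat",rect(n,roi&(abs(H-130)<12)&(S>60),.004))
    ye=roi&(abs(H-23)<8)&(S>120); 
    if n=="side": ye[:310]=0
    else: ye[:,:400]=0
    print("cradle",rect(n,ye,.008),rect(n,ye,.04))
    b=np.zeros_like(roi)
    if n=="top": b[145:250,268:375]=1
    else: b[210:290,245:352]=1
    print("green",rect(n,b&(abs(H-70)<20)&(S>60),.036)); print("orange",rect(n,b&((H<18))&(S>110)&(V>80),.036))
    print("rose",rect(n,b&(H>165)&(S>90),.031))
c=cv2.imread("pics/top0.png")
a=cv2.resize(c[145:250,268:376],None,fx=5,fy=5,interpolation=2);b=cv2.resize(c[185:240,415:470],None,fx=4.5,fy=4.5,interpolation=2)
o=np.zeros((525,800,3),np.uint8);o[:,:540]=a;o[:247,545:545+247]=b[:247,:247]
cv2.imwrite("pics/crop0.png",o)
for nm,z,uv in[("jar",.048,(206,135)),("bottle",.1,(435,132)),("pot",.08,(93,217))]:print(nm,unproj("top",uv,z)*1000)
E
```

```text
top mat (array([452.1, 326.6]), array([215.5, 195.9]), 86.0, 6738)
cradle (array([ 518.7, -310.4]), array([109.8,  65.6]), -37.1, 1107) (array([ 514. , -298.9]), array([106.7,  63.7]), -37.1, 1107)
green (array([556.4,  32.7]), array([180. ,  47.7]), 6.6, 271)
orange (array([559.8, -31.1]), array([161.3,  38.3]), 19.7, 107)
rose (array([561.1,  -8.4]), array([29.8, 22.6]), 89.6, 115)
side mat (array([452. , 323.2]), array([220.4, 196.7]), 86.0, 2213)
cradle (array([ 523. , -301.3]), array([115.4,  90.1]), -36.9, 1726) (array([ 519.6, -326.5]), array([110.2,  86. ]), -36.9, 1726)
green (array([557.2,  31.2]), array([179.9,  56.4]), 8.0, 344)
orange (array([572.3, -50.2]), array([176.9,  52.9]), 3.0, 289)
rose (array([568.8, -82.2]), array([24.1, 23.2]), 10.3, 62)
jar [[713.0016631  278.88589998  48.        ]]
bottle [[ 698.77456392 -271.59548751  100.        ]]
pot [[503.81971076 534.94126167  80.        ]]
```

View pics/crop0.png

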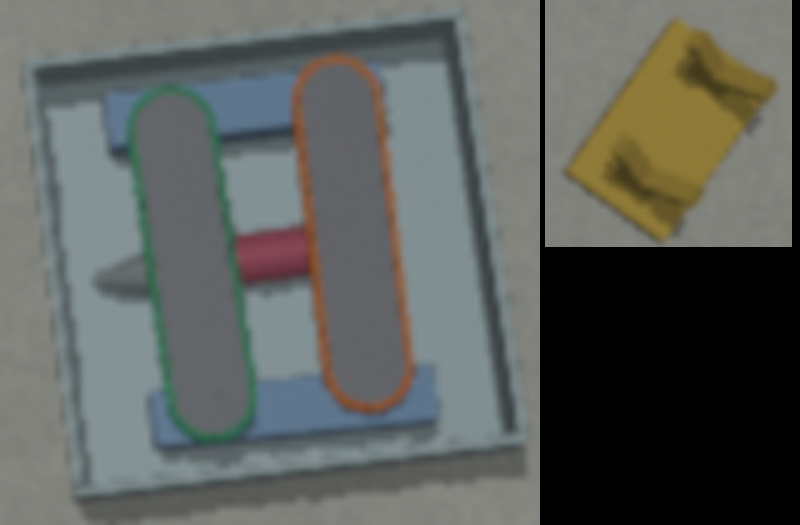

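The crop shows the green board's midline running (302.6,162)–(310.4,233) px, the orange board's running (335.4,156)–(342,227.4), and the handpiece nose towards the left. I'll fit silhouettes to get the boards and cradle more precisely.

```bash
cat >> h.py <<'E'
from scipy.optimize import minimize
def hull(n,pts):
    m=np.zeros((1680,2240),np.uint8); q=proj(n,pts)*4+1.5
    cv2.fillConvexPoly(m,cv2.convexHull(np.round(q).astype(np.int32)),255); return m
def fit(masks,pieces,x0):
    "pose (x,y mm, deg) whose silhouette best matches the masks"
    def cost(p):
        c,s=np.cos(np.radians(p[2])),np.sin(np.radians(p[2])); e=0
        for n,mk in masks.items():
            m=np.zeros((1680,2240),np.uint8)
            for P in pieces:
                W=np.c_[P[:,0]*c-P[:,1]*s+p[0],P[:,0]*s+P[:,1]*c+p[1],P[:,2]]/1000; m|=hull(n,W)
            m=cv2.resize(m,(560,420),interpolation=cv2.INTER_AREA)/255.
            e+=np.abs(m-mk).sum()/mk.sum()
        return e
    r=minimize(cost,x0,method="Nelder-Mead",options=dict(initial_simplex=np.array(x0)+np.array([[0,0,0],[8,0,0],[0,8,0],[0,0,5]]),xatol=.1,fatol=1e-4))
    return r.x.round(1),round(r.fun,3)
def box(x0,x1,y0,y1,z0,z1): return np.array([[x,y,z] for x in(x0,x1) for y in(y0,y1) for z in(z0,z1)],float)
def cradle_pieces():
    o=[box(-55,55,-33,33,0,8)]
    for f in(-36,36):
        for s in(-1,1): o.append(np.array([[f+d,s*y,z] for d in(-6,6) for y,z in((0,8),(0,28),(21,49),(21,8))],float))
    return o
def board(z):
    a=np.radians(np.arange(-90,91,10)); q=np.r_[np.c_[67+22*np.cos(a),22*np.sin(a)],np.c_[-67-22*np.cos(a),22*np.sin(a)]]
    return np.r_[np.c_[q,0*q[:,:1]+z],np.c_[q,0*q[:,:1]+z+8]]
E
python3 - <<'E'
from h import *
M={}
for n in("top","side"):
    im=cv2.imread(f"pics/{n}0.png"); h=cv2.cvtColor(im,cv2.COLOR_BGR2HSV); H,S,V=[h[...,i].astype(int) for i in range(3)]
    ye=(abs(H-23)<8)&(S>120)
    if n=="top": ye[:185]=0;ye[245:]=0;ye[:,:410]=0
    else: ye[:310]=0;ye[380:]=0;ye[:,:240]=0;ye[:,335:]=0
    M[n]=ye
print("cradle",fit(M,cradle_pieces(),[515,-302,-37]),fit({"top":M["top"]},cradle_pieces(),[515,-302,-37]))
im=cv2.imread("pics/top0.png"); h=cv2.cvtColor(im,cv2.COLOR_BGR2HSV); H,S,V=[h[...,i].astype(int) for i in range(3)]
def filled(m):
    out=np.zeros((420,560),np.uint8); v,u=np.nonzero(m); cv2.fillConvexPoly(out,cv2.convexHull(np.c_[u,v].astype(np.int32)),1); return out.astype(bool)
r=np.zeros(H.shape,bool); r[158:237,292:322]=1
g=filled(r&(abs(H-70)<22)&(S>50)); print("green",fit({"top":g},[board(31)],[556,33,6.6]))
r[:]=0; r[152:231,322:355]=1
o=filled(r&(H<20)&(S>55)&~((H>165))); print("orange",fit({"top":o},[board(31)],[560,-40,5]))
e=unproj("top",[(335.4,155.5),(342,227.6)],.039)*1000; print(e, e.mean(0))
E
```

```text
cradle (array([ 519.3, -309.1,  -37.2]), np.float64(0.19)) (array([ 519.7, -311. ,  -37.6]), np.float64(0.101))
green (array([556.6,  31.9,   7.9]), np.float64(0.075))
orange (array([571.4, -47.1,   5.4]), np.float64(0.055))
[[660.45926876 -42.89364137  39.        ]
 [480.1715694  -54.40842741  39.        ]] [570.31541908 -48.65103439  39.        ]
```

```bash
python3 -c "
from h import *
go(556.5,32,110,97.5)"
```

```text
shift [504.7 437.8 116.4] yaw -29.3 (alt 150.7 ) j6 -0.29
```

```bash
python3 -m handwheel '[[0.36,180,156,0,-29],[0.36,180,156,0,-29],[0.36,180,156,0,-29],[0.36,180,156,0,-29],[0.36,180,156,0,-29]]'; python3 -c "
from h import *
go(556.5,32,110,97.5)"
```

```text
clock: 0.6
tcp_pos: [0.3605, 0.4122, 0.2264]
eef_rot: [0.0, 0.998, 0.063, -0.0]
wrist_force: [-0.1, -0.3, -0.6]
width: 0.0604
gripper_force: 0.0
shift [146.2 401.9 116.5] yaw -0.2 (alt 179.8 ) j6 0.49
```

```bash
python3 -m handwheel '[[0.36,75,200,0,0],[0.36,75,200,0,0],[0.36,75,200,0,0],[0.36,75,200,0,0],[0.36,75,200,0,0]]'; python3 -m handwheel '[[0.36,71,202,110,0],[0.36,71,202,110,0],[0.36,71,202,110,0],[0.36,71,202,110,0],[0.36,71,202,110,0]]'; python3 -c "
from h import *
go(556.5,32,33,97.5)"
```

```text
clock: 1.1
tcp_pos: [0.4602, 0.2222, 0.2264]
eef_rot: [0.0, 0.998, 0.061, -0.0]
wrist_force: [0.3, 0.8, -0.3]
width: 0.0597
gripper_force: 0.0
clock: 1.6
tcp_pos: [0.5553, 0.0324, 0.115]
eef_rot: [0.0, 0.998, 0.062, -0.001]
wrist_force: [0.4, 0.1, 0.2]
width: 0.0598
gripper_force: 0.0
shift [ 1.3  0.5 82. ] yaw -0.3 (alt 179.7 ) j6 1.29
```

```bash
python3 -m handwheel '[[0.36,1,0,50,0],[0.36,1,0,72,0],[0.36,1,0,82,0],[0.36,1,0,82,0],[0.36,1,0,82,0]]'; python3 -m handwheel '[[-0.3,0,0,0,0],[-0.3,0,0,0,0],[-0.3,0,0,0,0],[-0.3,0,0,0,0]]';python3 - <<'E'
from h import *
a=optics.capture("side")[190:300,215:365]; b=optics.capture("top")[130:260,260:390]
cv2.imwrite("pics/g1.png",np.hstack([cv2.resize(a,(450,330)),cv2.resize(b,(330,330))]))
E
```

```text
clock: 2.1
tcp_pos: [0.5569, 0.0351, 0.0356]
eef_rot: [-0.0, 0.998, 0.063, 0.001]
wrist_force: [0.1, 0.4, 0.7]
width: 0.0593
gripper_force: 0.0
clock: 2.5
tcp_pos: [0.5567, 0.0349, 0.0357]
eef_rot: [-0.0, 0.998, 0.063, 0.001]
wrist_force: [-0.9, 2.1, 7.9]
width: 0.0429
gripper_force: 30.0
```

View pics/g1.png

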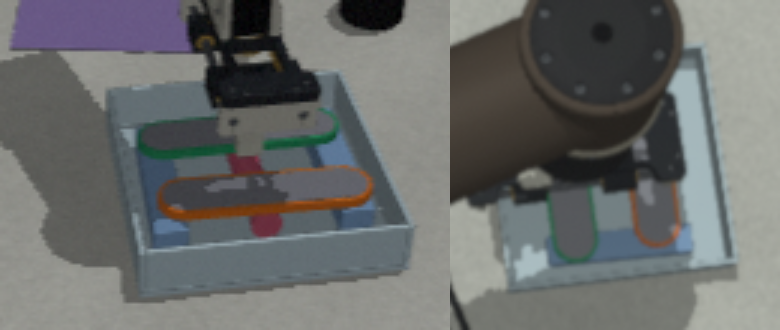

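The fingers straddle the green board and hold it, with an opening of 43 mm. Next is a small test lift.

```bash
python3 -m handwheel '[[-0.3,0,0,-10,0],[-0.3,0,0,-30,0],[-0.3,0,0,-60,0],[-0.3,0,0,-90,0],[-0.3,0,0,-90,0]]'; python3 - <<'E'
from h import *
o=proj("top",[.452,.325,.004]);print(o)
a=optics.capture("side")[150:300,165:365]
cv2.imwrite("pics/g2.png",cv2.resize(a,(800,600)))
c,s=np.cos(np.radians(-4)),np.sin(np.radians(-4))
go(452-s*40,325+c*40,100,86); go(452+s*45,325-c*45,100,86)
E
```

```text
clock: 3.1
tcp_pos: [0.5587, 0.0351, 0.1295]
eef_rot: [-0.001, 0.998, 0.063, 0.004]
wrist_force: [0.1, 0.5, -0.2]
width: 0.0432
gripper_force: 30.0
[[188.31363263 241.27332978]]
shift [ -60.7 -340.3   27.5] yaw 11.2 (alt -168.8 ) j6 1.28
shift [ -77.2 -256.9   27.3] yaw 11.2 (alt -168.8 ) j6 1.28
```

View pics/g2.png

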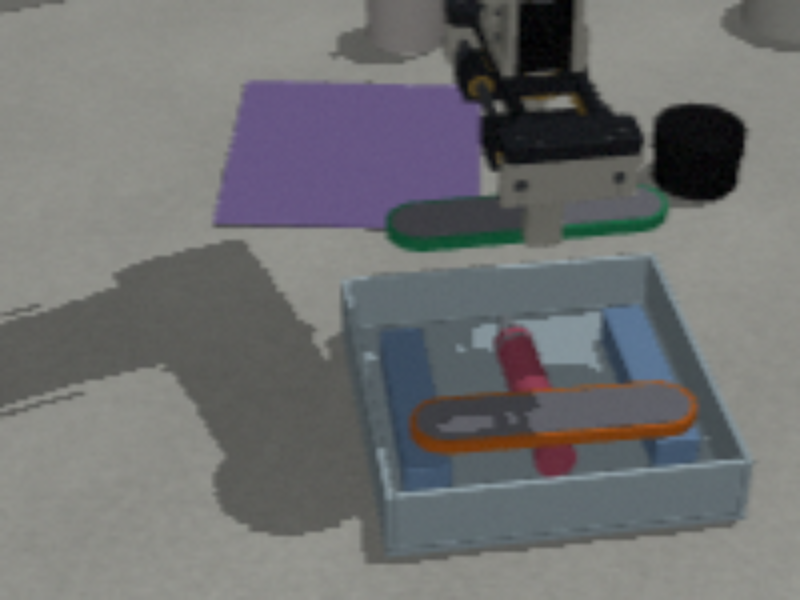

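The green board is level in the fingers, and the orange board and handpiece haven't moved. I'll carry it to the mat.

```bash
python3 -m handwheel '[[-0.3,-8,-45,0,3],[-0.3,-16,-90,0,6],[-0.3,-24,-135,0,9],[-0.3,-33,-180,0,11],[-0.3,-40,-220,0,11]]'; python3 -m handwheel '[[-0.3,0,-40,0,0],[-0.3,0,-80,20,0],[-0.3,0,-110,40,0],[-0.3,0,-110,40,0],[-0.3,0,-110,40,0]]'; python3 -c "
from h import *
go(455,365,11,86)"
```

```text
clock: 3.65
tcp_pos: [0.4875, 0.2491, 0.1241]
eef_rot: [0.0, 0.999, -0.034, -0.0]
wrist_force: [1.0, 1.2, -0.5]
width: 0.0432
gripper_force: 30.0
clock: 4.15
tcp_pos: [0.4953, 0.3572, 0.0829]
eef_rot: [0.001, 0.999, -0.033, -0.001]
wrist_force: [0.0, -0.4, -0.3]
width: 0.0432
gripper_force: 30.0
shift [-40.6  -5.4  72. ] yaw 0.2 (alt -179.8 ) j6 0.56
```

```bash
python3 -m handwheel '[[-0.3,-40,-5,30,0],[-0.3,-40,-5,55,0],[-0.3,-40,-5,66,0],[-0.3,-40,-5,68,0],[-0.3,-40,-5,70,0]]'; python3 -m handwheel '[[-0.3,0,0,1,0],[-0.3,0,0,2,0],[-0.3,0,0,2,0]]'
```

```text
clock: 4.65
tcp_pos: [0.4577, 0.3652, 0.0154]
eef_rot: [-0.0, 0.999, -0.034, 0.0]
wrist_force: [1.3, -0.4, -0.7]
width: 0.0436
gripper_force: 30.0
clock: 4.95
tcp_pos: [0.4571, 0.3652, 0.0131]
eef_rot: [-0.0, 0.999, -0.033, 0.0]
wrist_force: [-0.4, -0.1, -0.5]
width: 0.0431
gripper_force: 30.0
```

```bash
python3 -m handwheel '[[-0.3,0,0,1,0],[-0.3,0,0,1,0]]'
```

```text
clock: 5.15
tcp_pos: [0.4567, 0.3651, 0.0117]
eef_rot: [-0.0, 0.999, -0.033, 0.0]
wrist_force: [0.4, 0.3, -0.3]
width: 0.0432
gripper_force: 30.0
```

```bash
python3 -m handwheel '[[-0.3,0,0,1,0],[-0.3,0,0,2,0],[-0.3,0,0,2,0]]'; python3 -m handwheel '[[-0.3,0,0,1,0],[-0.3,0,0,1,0]]'
```

```text
clock: 5.45
tcp_pos: [0.4566, 0.365, 0.0094]
eef_rot: [0.0, 0.999, -0.033, -0.0]
wrist_force: [0.1, -1.3, -0.4]
width: 0.0433
gripper_force: 30.0
clock: 5.65
tcp_pos: [0.4567, 0.3652, 0.0087]
eef_rot: [-0.0, 0.999, -0.033, 0.0]
wrist_force: [-0.7, -0.7, 2.9]
width: 0.0433
gripper_force: 30.0
```

Contact came at the height I expected, so I'll release, lift, and go for the orange board.

```bash
python3 -m handwheel '[[0.36,0,0,0,0],[0.36,0,0,0,0],[0.36,0,0,0,0],[0.36,0,0,-40,0],[0.36,0,0,-90,0]]'; python3 -c "
from h import *
go(571,-48,100,95.5)"
```

```text
clock: 6.15
tcp_pos: [0.4555, 0.3635, 0.0971]
eef_rot: [0.003, 0.999, -0.033, -0.002]
wrist_force: [1.4, 0.8, 0.7]
width: 0.0591
gripper_force: 0.0
shift [142.7 402.9  -1.3] yaw -9.3 (alt 170.7 ) j6 0.5
```

```bash
python3 -m handwheel '[[0.36,14,40,-20,-3],[0.36,29,82,-20,-6],[0.36,44,124,-20,-9],[0.36,59,168,-20,-9],[0.36,71,210,-20,-9]]'; python3 -m handwheel '[[0.36,10,45,0,0],[0.36,20,90,0,0],[0.36,30,135,0,0],[0.36,40,180,0,0],[0.36,45,200,0,0]]'; python3 -m handwheel '[[0.36,0,0,0,0]]'; python3 -c "
from h import *
go(571,-47.5,34,95.5)"
```

```text
clock: 6.65
tcp_pos: [0.5138, 0.1491, 0.1188]
eef_rot: [-0.0, 0.999, 0.045, 0.0]
wrist_force: [1.2, 0.4, -0.1]
width: 0.0596
gripper_force: 0.0
clock: 7.15
tcp_pos: [0.5768, -0.0475, 0.1184]
eef_rot: [0.0, 0.999, 0.044, -0.0]
wrist_force: [0.2, -0.7, -0.6]
width: 0.0598
gripper_force: 0.0
clock: 7.25
tcp_pos: [0.5767, -0.047, 0.1182]
eef_rot: [0.0, 0.999, 0.043, -0.0]
wrist_force: [0.6, -0.5, -0.7]
width: 0.0593
gripper_force: 0.0
shift [-5.7 -0.1 84.2] yaw -0.5 (alt 179.5 ) j6 1.4
```

```bash
python3 -m handwheel '[[0.36,-6,0,40,0],[0.36,-6,0,70,0],[0.36,-6,0,83,0],[0.36,-6,0,84,0],[0.36,-6,0,84,0]]'; python3 -m handwheel '[[-0.3,0,0,0,0],[-0.3,0,0,0,0],[-0.3,0,0,0,0],[-0.3,0,0,0,0]]'
```

```text
clock: 7.75
tcp_pos: [0.5711, -0.0444, 0.0353]
eef_rot: [0.0, 0.999, 0.046, 0.0]
wrist_force: [0.8, 0.5, -0.1]
width: 0.0598
gripper_force: 0.0
clock: 8.15
tcp_pos: [0.5712, -0.0446, 0.0357]
eef_rot: [-0.0, 0.999, 0.045, 0.001]
wrist_force: [-1.0, 1.6, 5.7]
width: 0.0433
gripper_force: 30.0
```

```bash
python3 -m handwheel '[[-0.3,0,0,-10,0],[-0.3,0,0,-30,0],[-0.3,0,0,-60,0],[-0.3,0,0,-85,0],[-0.3,0,0,-85,0]]'; python3 -c "
from h import *
go(449,281,80,86)"
```

```text
clock: 8.65
tcp_pos: [0.5727, -0.0446, 0.124]
eef_rot: [-0.0, 0.999, 0.045, 0.003]
wrist_force: [0.1, -0.1, -0.7]
width: 0.0432
gripper_force: 30.0
shift [ -93.9 -335.5   43.4] yaw 9.2 (alt -170.8 ) j6 1.4
```

```bash
python3 -m handwheel '[[-0.3,-12,-43,0,3],[-0.3,-24,-86,0,6],[-0.3,-36,-129,0,9],[-0.3,-48,-172,0,9],[-0.3,-60,-210,0,9]]'; python3 -m handwheel '[[-0.3,-10,-40,0,0],[-0.3,-20,-75,10,0],[-0.3,-30,-95,30,0],[-0.3,-30,-95,40,0],[-0.3,-30,-95,40,0]]'; python3 -c "
from h import *
go(450,281,14,86)"
```

```text
clock: 9.15
tcp_pos: [0.4906, 0.1604, 0.1197]
eef_rot: [-0.0, 0.999, -0.033, -0.0]
wrist_force: [2.0, 0.6, 0.5]
width: 0.0431
gripper_force: 30.0
clock: 9.65
tcp_pos: [0.4668, 0.255, 0.078]
eef_rot: [0.001, 0.999, -0.033, -0.001]
wrist_force: [-0.6, -0.7, -0.6]
width: 0.043
gripper_force: 30.0
shift [-18.3 -25.   64. ] yaw 0.2 (alt -179.8 ) j6 0.64
```

```bash
python3 -m handwheel '[[-0.3,-18,-25,30,0],[-0.3,-18,-25,55,0],[-0.3,-18,-25,64,0],[-0.3,-18,-25,66,0],[-0.3,-18,-25,66,0]]'; python3 -m handwheel '[[-0.3,0,0,1,0],[-0.3,0,0,2,0],[-0.3,0,0,2,0]]'
```

```text
clock: 10.15
tcp_pos: [0.4525, 0.2815, 0.0143]
eef_rot: [-0.0, 0.999, -0.034, 0.0]
wrist_force: [-0.1, -0.1, 0.2]
width: 0.0427
gripper_force: 30.0
clock: 10.45
tcp_pos: [0.4521, 0.282, 0.0122]
eef_rot: [-0.0, 0.999, -0.033, 0.0]
wrist_force: [-0.6, -0.6, -1.0]
width: 0.0433
gripper_force: 30.0
```

```bash
python3 -m handwheel '[[-0.3,0,0,1,0],[-0.3,0,0,2.5,0],[-0.3,0,0,2.5,0]]';python3 -m handwheel '[[-0.3,0,0,1,0],[-0.3,0,0,1,0]]'
```

```text
clock: 10.75
tcp_pos: [0.4517, 0.2817, 0.0089]
eef_rot: [0.0, 0.999, -0.033, -0.0]
wrist_force: [-0.8, -0.4, -0.6]
width: 0.0434
gripper_force: 30.0
clock: 10.95
tcp_pos: [0.4518, 0.2818, 0.0087]
eef_rot: [0.0, 0.999, -0.033, 0.0]
wrist_force: [-3.5, -0.6, 8.0]
width: 0.0428
gripper_force: 30.0
```

```bash
python3 -m handwheel '[[0.36,0,0,0,0],[0.36,0,0,0,0],[0.36,0,0,0,0],[0.36,0,0,-40,0],[0.36,0,0,-90,0]]'; python3 -m handwheel '[[0,0,0,-50,0],[0,0,0,-90,0],[0,0,0,-90,0]]'; python3 - <<'E'
from h import *
M={}
ims={}
for n in("top","side"):
    im=optics.capture(n); cv2.imwrite(f"pics/{n}3.png",im); ims[n]=im
    h=cv2.cvtColor(im,cv2.COLOR_BGR2HSV); H,S,V=[h[...,i].astype(int) for i in range(3)]
    b=np.zeros(H.shape,bool)
    if n=="top": b[145:250,268:375]=1
    else: b[210:290,245:352]=1
    m=(b&((H>165)|(H<5))&(S>90)); M[n]=m; print(m.sum(),rect(n,m,.025))
a=np.radians(np.arange(0,360,15)); B=np.array([[x,13*np.cos(t),18+13*np.sin(t)] for x in(-60,60) for t in a])
print(fit({"top":M["top"]},[B],[565,-20,94]))
A=cv2.resize(ims["top"][145:250,268:376],None,fx=4,fy=4,interpolation=2);C=cv2.resize(ims["side"][150:290,210:360],None,fx=2.4,fy=3,interpolation=2)
cv2.imwrite("pics/c3.png",np.hstack([A,C]))
E
```

```text
clock: 11.45
tcp_pos: [0.4505, 0.2804, 0.0968]
eef_rot: [0.002, 0.999, -0.033, -0.002]
wrist_force: [1.4, 1.1, 0.1]
width: 0.0597
gripper_force: 0.0
clock: 11.75
tcp_pos: [0.4543, 0.2841, 0.1944]
eef_rot: [-0.004, 0.999, -0.033, 0.004]
wrist_force: [0.1, 1.4, 0.3]
width: 0.0449
gripper_force: 0.0
369 (array([562.4,  -8.8]), array([95.2, 22.1]), -82.1, 342)
318 (array([562. , -17.7]), array([140.9,  24.3]), -82.4, 314)
(array([563.8,  -7.7,  97.1]), np.float64(0.409))
```

View pics/c3.png

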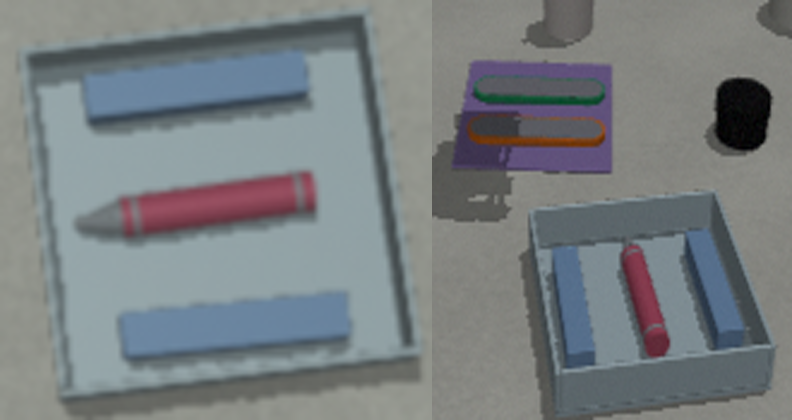

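Both boards lie flat on the mat. The handpiece is free in the bin, its barrel running (298,199)–(347,192.7) px in the top picture with the nose to the left.

```bash
python3 - <<'E'
from h import *
e=unproj("top",[(298.2,199.2),(347,192.7)],.018)*1000
d=e[0]-e[1]; print(e,np.linalg.norm(d),np.degrees(np.arctan2(d[1],d[0])),e.mean(0))
M={}
im=cv2.imread("pics/top3.png");h=cv2.cvtColor(im,cv2.COLOR_BGR2HSV); H,S,V=[h[...,i].astype(int) for i in range(3)]
m=np.zeros(H.shape,np.uint8); m[180:212,294:352]=(((H>165)|(H<5))&(S>60))[180:212,294:352]
m=cv2.morphologyEx(m,cv2.MORPH_CLOSE,np.ones((3,7),np.uint8)).astype(bool)
a=np.radians(np.arange(0,360,15)); B=np.array([[x,13*np.cos(t),18+13*np.sin(t)] for x in(-60,60) for t in a])
c,f=fit({"top":m},[B],[563,-15,96]);print(c,f)
go(c[0],c[1],100,c[2]-90)
E
```

```text
[[554.46058639  50.06781119  18.        ]
 [570.19960957 -72.03797381  18.        ]] 123.11595990075989 97.34473511008926 [562.33009798 -10.98508131  18.        ]
[563.3  -9.8  97.5] 0.14
shift [130.5 284.1  88.5] yaw 78.7 (alt -101.3 ) j6 0.58
```

```bash
python3 -m handwheel '[[-0.09,13,28,0,8],[-0.09,26,56,0,16],[-0.09,39,85,0,24],[-0.09,52,113,0,32],[-0.09,65,142,0,40]]'; python3 -c "
from h import *
go(563,-10.5,90,7.5)"
```

```text
clock: 12.35
tcp_pos: [0.5066, 0.1343, 0.1862]
eef_rot: [0.001, 0.927, -0.376, -0.001]
wrist_force: [0.9, 0.4, -0.0]
width: 0.0397
gripper_force: 0.0
shift [141.4  64.3  96.3] yaw 38.4 (alt -141.6 ) j6 0.17
```

```bash
python3 -m handwheel '[[-0.09,28,13,0,8],[-0.09,56,26,0,16],[-0.09,85,39,0,24],[-0.09,113,52,0,32],[-0.09,141,64,30,38]]'; python3 -m handwheel '[[-0.09,0,0,30,0],[-0.09,0,0,30,0]]';  python3 -c "
from h import *
go(563,-10.5,9,7.5)"
```

```text
clock: 12.85
tcp_pos: [0.5667, -0.009, 0.1595]
eef_rot: [-0.002, 0.754, -0.657, 0.001]
wrist_force: [1.2, 0.7, 0.5]
width: 0.0402
gripper_force: 0.0
clock: 13.05
tcp_pos: [0.5608, -0.0097, 0.1224]
eef_rot: [0.004, 0.755, -0.656, -0.003]
wrist_force: [-0.3, 0.5, -0.6]
width: 0.0398
gripper_force: 0.0
shift [  1.   -3.2 113.4] yaw 0.5 (alt -179.5 ) j6 -0.19
```

```bash
python3 -m handwheel '[[-0.09,0,0,35,0],[-0.09,0,0,65,0],[-0.09,0,0,65,0],[-0.09,0,0,65,0]]';  python3 -c "
from h import *
go(563,-10.5,9,7.5)"
```

```text
clock: 13.45
tcp_pos: [0.5648, -0.0076, 0.0637]
eef_rot: [0.001, 0.756, -0.654, -0.0]
wrist_force: [0.5, 0.3, 0.1]
width: 0.04
gripper_force: 0.0
shift [ 2.5  2.1 54.7] yaw 0.8 (alt -179.2 ) j6 -0.19
```

```bash
python3 -m handwheel '[[-0.09,2,2,25,1],[-0.09,2,2,42,1],[-0.09,2,2,50,1],[-0.09,2,2,53,1],[-0.09,2,2,53,1]]';  python3 -m handwheel '[[-0.7,0,0,0,0],[-0.7,0,0,0,0],[-0.7,0,0,0,0],[-0.7,0,0,0,0],[-0.7,0,0,0,0]]'; python3 -c "
from h import *
go(563,-10.5,9,7.5)"
```

```text
clock: 13.95
tcp_pos: [0.5637, -0.0099, 0.0111]
eef_rot: [-0.0, 0.75, -0.661, 0.0]
wrist_force: [0.1, 0.7, -0.7]
width: 0.0399
gripper_force: 0.0
clock: 14.45
tcp_pos: [0.5634, -0.0101, 0.0108]
eef_rot: [-0.0, 0.75, -0.661, 0.0]
wrist_force: [-0.8, 0.4, 6.2]
width: 0.0254
gripper_force: 30.0
shift [0.3 0.4 1.8] yaw -0.3 (alt 179.7 ) j6 -0.2
```

```bash
python3 -m handwheel '[[-0.7,0,0,-15,0],[-0.7,0,0,-45,0],[-0.7,0,0,-85,0],[-0.7,0,0,-120,0],[-0.7,0,0,-120,0]]'; python3 -c "
from h import *
go(519.5,-310,130,52.7)"
```

```text
clock: 14.95
tcp_pos: [0.5659, -0.0097, 0.1352]
eef_rot: [-0.003, 0.75, -0.661, 0.003]
wrist_force: [0.1, -0.7, -1.1]
width: 0.0252
gripper_force: 30.0
shift [292.   83.9   4.3] yaw -45.5 (alt 134.5 ) j6 -0.2
```

```bash
python3 -m handwheel '[[-0.7,45,13,0,-8],[-0.7,90,26,0,-16],[-0.7,135,39,0,-24],[-0.7,175,50,0,-32],[-0.7,210,60,0,-40]]'; python3 -c "
from h import *
go(519.5,-310,110,52.7)"
```

```text
clock: 15.45
tcp_pos: [0.5286, -0.2279, 0.1293]
eef_rot: [0.0, 0.932, -0.363, -0.0]
wrist_force: [1.4, -0.1, -2.0]
width: 0.0254
gripper_force: 30.0
shift [48.8 66.7 19.3] yaw -5.2 (alt 174.8 ) j6 0.9
```

```bash
python3 -m handwheel '[[-0.7,24,33,5,-5],[-0.7,40,56,10,-5],[-0.7,48,66,15,-5],[-0.7,48,66,15,-5],[-0.7,48,66,15,-5]]'; python3 - <<'E'
from h import *
im=optics.capture("top");s2=optics.capture("side")
A=cv2.resize(im[170:260,395:485],(400,400),interpolation=2);B=cv2.resize(s2[270:390,230:350],(400,400),interpolation=2)
cv2.imwrite("pics/c4.png",np.hstack([A,B]))
cv2.imwrite("pics/side4.png",s2)
go(519.5,-310,80,52.7)
E
```

```text
clock: 15.95
tcp_pos: [0.5197, -0.3068, 0.1144]
eef_rot: [-0.0, 0.946, -0.324, -0.001]
wrist_force: [0.1, 0.5, -1.8]
width: 0.0251
gripper_force: 30.0
shift [ 1.7  3.5 35. ] yaw -0.5 (alt 179.5 ) j6 1.12
```

View pics/c4.png

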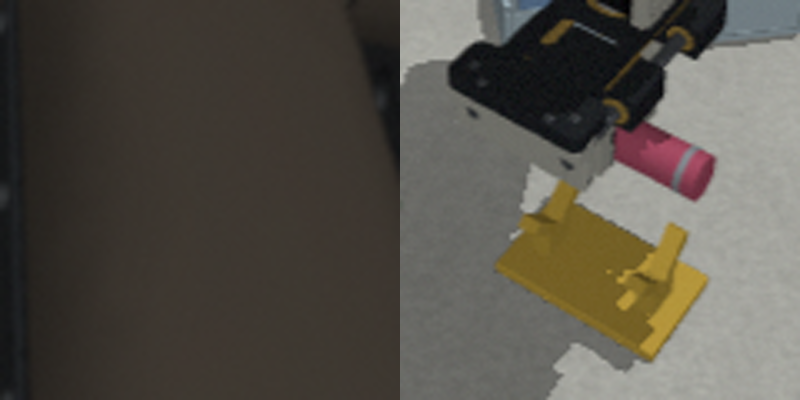

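Side view: the handpiece is held level above the cradle. I'll check the cradle fit against its corners in this picture: (259,348.6), (305,378) and (322.4,352.5).

```bash
python3 - <<'E'
from h import *
def pts(p,L):
    c,s=np.cos(np.radians(p[2])),np.sin(np.radians(p[2])); L=np.array(L,float)
    return np.c_[L[:,0]*c-L[:,1]*s+p[0],L[:,0]*s+L[:,1]*c+p[1],L[:,2]]/1000
L=[[-55,-33,8],[55,-33,8],[55,33,8],[-55,33,8],[-36,-21,49],[-36,21,49],[36,-21,49],[36,21,49]]
p=(519.5,-310,-37.3)
print("side pred",proj("side",pts(p,L)).round(1).tolist()); print("top pred",proj("top",pts(p,L)).round(1).tolist())
for n in("side","top"):
    im=cv2.imread("pics/side4.png" if n=="side" else "pics/top0.png")
    q=proj(n,pts(p,L)); x0,y0=(230,300) if n=="side" else (405,175)
    o=cv2.resize(im[y0:y0+90,x0:x0+110],(1100//3*1,300),interpolation=2) if 0 else cv2.resize(im[y0:y0+80,x0:x0+100],(400*2//2,320),interpolation=2)
    for a in q: cv2.drawMarker(o,tuple(int(v) for v in (a-[x0,y0]+.5)*4),(255,0,255),0,9,1)
    cv2.imwrite(f"pics/m_{n}.png",o)
cv2.imwrite("pics/m.png",np.hstack([cv2.imread("pics/m_side.png"),cv2.imread("pics/m_top.png")]))
E
```

```text
side pred [[257.9, 348.7], [305.5, 376.8], [322.8, 352.7], [276.6, 327.3], [269.5, 335.4], [281.5, 321.6], [301.4, 353.4], [312.8, 338.4]]
top pred [[441.2, 238.3], [465.7, 203.3], [443.6, 187.8], [419.0, 222.4], [447.4, 227.4], [432.7, 216.9], [464.0, 203.7], [449.4, 193.4]]
```

View pics/m.png

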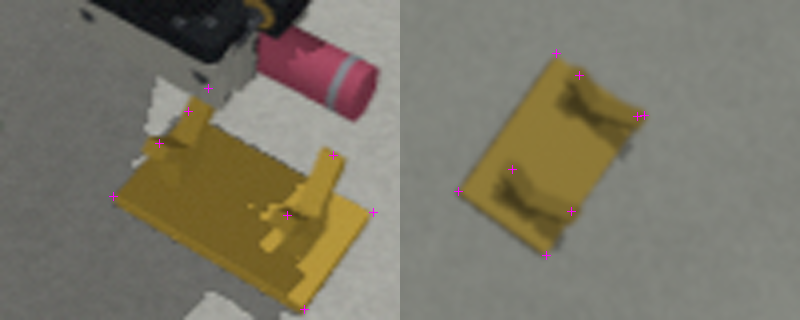

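The model matches the cradle base to within 1 px in both views, so I'll descend.

```bash
python3 -m handwheel '[[-0.7,2,3,20,-1],[-0.7,2,3,40,-1],[-0.7,2,3,52,-1],[-0.7,2,3,52,-1],[-0.7,2,3,52,-1]]'; python3 -c "
from h import *
go(519.2,-310,39,52.7)"
```

```text
clock: 16.55
tcp_pos: [0.5203, -0.3104, 0.0636]
eef_rot: [0.0, 0.949, -0.315, 0.0]
wrist_force: [0.2, -0.0, -0.9]
width: 0.0251
gripper_force: 30.0
shift [-1.1  0.3 24.6] yaw 0.5 (alt -179.5 ) j6 1.14
```

```bash
python3 -m handwheel '[[-0.7,-1,0,7,0.5],[-0.7,-1,0,14,0.5],[-0.7,-1,0,18,0.5],[-0.7,-1,0,20,0.5],[-0.7,-1,0,20,0.5]]'; python3 -m handwheel '[[-0.7,0,0,1,0],[-0.7,0,0,2,0],[-0.7,0,0,2,0]]';python3 -m handwheel '[[-0.7,0,0,1,0],[-0.7,0,0,1.5,0],[-0.7,0,0,1.5,0]]'
```

```text
clock: 17.05
tcp_pos: [0.5187, -0.3101, 0.0427]
eef_rot: [0.0, 0.947, -0.32, -0.0]
wrist_force: [-0.3, 0.5, -1.2]
width: 0.0249
gripper_force: 30.0
clock: 17.35
tcp_pos: [0.519, -0.3101, 0.0411]
eef_rot: [-0.0, 0.947, -0.32, 0.0]
wrist_force: [-0.2, -0.3, -0.7]
width: 0.0254
gripper_force: 30.0
clock: 17.65
tcp_pos: [0.5192, -0.3101, 0.0397]
eef_rot: [0.0, 0.947, -0.32, 0.0]
wrist_force: [1.0, -0.4, 0.1]
width: 0.0255
gripper_force: 30.0
```

```bash
python3 -m handwheel '[[-0.7,0,0,0.7,0],[-0.7,0,0,0.7,0]]';python3 -m handwheel '[[-0.7,0,0,0.7,0],[-0.7,0,0,0.7,0],[-0.7,0,0,0.7,0]]'
```

```text
clock: 17.85
tcp_pos: [0.5194, -0.3101, 0.0394]
eef_rot: [-0.0, 0.947, -0.32, 0.0]
wrist_force: [-0.5, 2.8, 4.3]
width: 0.0252
gripper_force: 30.0
clock: 18.15
tcp_pos: [0.5195, -0.3101, 0.0392]
eef_rot: [-0.0, 0.948, -0.32, 0.001]
wrist_force: [-0.8, 3.0, 9.3]
width: 0.0252
gripper_force: 30.0
```

Contact came at exactly the expected height (39.2 mm) with a small, mostly vertical force. I'll hold briefly, release and back off.

```bash
python3 -m handwheel '[[-0.7,0,0,0,0],[-0.7,0,0,0,0],[-0.09,0,0,0,0],[-0.09,0,0,0,0],[-0.09,0,0,0,0]]'; python3 -m handwheel '[[-0.09,0,0,-15,0],[-0.09,0,0,-45,0],[-0.09,0,0,-90,0],[-0.09,0,0,-130,0],[-0.09,0,0,-130,0]]'; python3 -m handwheel '[[-0.09,-45,-45,0,0],[-0.09,-90,-90,0,0],[-0.09,-135,-135,0,0],[-0.09,-135,-135,0,0]]';python3 - <<'E'
from h import *
im=optics.capture("top");s2=optics.capture("side")
cv2.imwrite("pics/top5.png",im)
cv2.imwrite("pics/c5.png",np.hstack([cv2.resize(im[140:260,130:480],(450,154)).repeat(1,0) if 0 else cv2.resize(im[165:255,395:485],(350,350),interpolation=2),cv2.resize(s2[150:390,210:400],(400,350)) ]))
E
```

```text
clock: 18.65
tcp_pos: [0.5188, -0.3102, 0.0379]
eef_rot: [0.0, 0.947, -0.32, -0.0]
wrist_force: [-0.2, -0.0, -0.2]
width: 0.0387
gripper_force: 0.0
clock: 19.15
tcp_pos: [0.5221, -0.3116, 0.1744]
eef_rot: [0.0, 0.948, -0.319, 0.005]
wrist_force: [1.1, 0.2, 0.2]
width: 0.0398
gripper_force: 0.0
clock: 19.55
tcp_pos: [0.4926, -0.1191, 0.1679]
eef_rot: [-0.0, 0.947, -0.32, -0.0]
wrist_force: [1.2, 0.5, 0.1]
width: 0.0397
gripper_force: 0.0
```

View pics/c5.png

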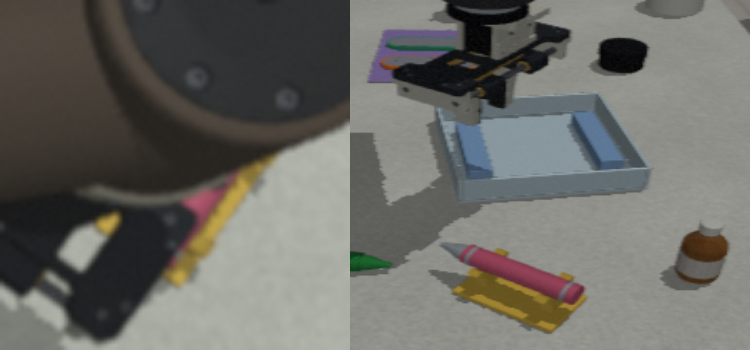

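```bash
python3 - <<'E'
from h import *
s=optics.capture("side"); h=cv2.cvtColor(s,cv2.COLOR_BGR2HSV);H,S=h[...,0].astype(int),h[...,1].astype(int)
m=((H>165)|(H<5))&(S>80); m[:300]=0;m[:,:240]=0;m[:,340:]=0
m=cv2.morphologyEx(m.astype(np.uint8),cv2.MORPH_CLOSE,np.ones((7,7),np.uint8)).astype(bool)
a=np.radians(np.arange(0,360,15)); B=np.array([[x,13*np.cos(t),46.4+13*np.sin(t)] for x in(-60,60) for t in a])
print(m.sum(),fit({"side":m},[B],[519,-310,142.7]))
E
```

```text
834 (array([ 518.5, -308.4,  142.7]), np.float64(0.065))
```

The handpiece is seated within about 2 mm of the target and aligned with the grooves, so I'm handing in the job.

```bash
python3 -c "
from plant import workorder
print(workorder.close_job())"
```

```text
the job is handed in; nothing more can be done
None
```

I handed the job in at about 20 s: both file boards lie flat on the mat, the blue bars are still in the bin, and the handpiece sits in the cradle grooves within about 2 mm of centre; the hand-in gave no verdict, and I did not re-measure the bottle, jar and brush pot, though the arm stayed clear of them.

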